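# Draw the tight lid off a kitchen tin in the counter's tin holder

### The arm

A 6-joint arm with a two-finger parallel gripper is mounted at the origin on the work surface. World frame = base frame: x ahead of the robot, y to its left, z up, the work surface at z = 0. Lengths are in m, angles in rad, forces in N, time in s.
With the tool pointing down it reaches from about 0.375 to 0.9 m from the base axis. Payload 3.1 kg.
Tool frame: the origin (TCP) lies on the centre line of the jaws, within the pads' length; the fingertips stand ahead of it and the grasp point (between the pads) lies 3 mm ahead of it (robot.tip_reach is the z of the fingertips in the tool frame, in m); z points along the fingers, y is the line along which they close (so a half turn about z gives the same grasp; the last joint's range is limited). The gripper opens to 87 mm and grips with 3 to 60 N. Pads are 19 mm wide; open, the fingers measure 117 mm over their backs; the gripper's body (75 mm by 190 mm) begins 51 mm behind the grasp point.
Start: joints at [-1.282, 0.527, 1.433, -0, 1.181, -0.178], TCP at [0.282, -0.558, 0.245] pointing down, gripper open.
Joint ranges: [-3.08, 3.08], [-0.75, 2.2], [0.22, 2.44], [-1.43, 4.57], [0, 2.65], [-2.85, 2.85]. Speed limits (rad/s): [2.79, 2.79, 3.14, 3.14, 3.14, 3.14].

### API

Orientations are given as a unit quaternion [x, y, z, w].
In Python, from rig import sensors, eyes, ticket, robot gives the robot as it stands.
- The arm moves only by the tool drive_tool, never from a script. Its argument "deltas" is a list that holds one entry, the list of rows, each a list of 6 numbers: the shift along the tool's x, y, z in mm, then the turn, a rotation vector about the tool's x, y, z in rad. A call has 1 to 8 rows; each row shifts and turns the commanded pose from where the row before left it, along the tool's axes as they then stand; what a row does not reach is not made up. A row lasts 1/12 s, in which the tool goes at most 41.7 mm and 7.16 degrees, less where a joint would pass 70% of its speed; a pose out of reach is approached as far as the arm can. A call is refused whole if a number of a shift passes 41.7 or a number of a turn 0.125, either way. A call with a gripper value outside its range is refused whole. "gripper" is the opening in per cent of the stroke, from 0 (shut) to 100 (fully open), set as the call begins (left out, the last holds). The fingers move at their own pace and stop on an object; "squeeze" is the grip in N (left out, the last holds). Time passes only in rows, so rows that do not move let the fingers close. It gives the time, the measured TCP pose, the force, the opening and the grip force at its end, in the units of the state.
- sensors.get_obs(): the state, without advancing time (a new reading comes with each control period).
- eyes.camera(name): name is "scene" or "top"; returns a dict with "img" (384x512x3 uint8, red, green, blue), "fov_y" (degrees; the focal length in pixels is half the picture's height over the tangent of half this angle, whatever the lens; pixels are square), "cx", "cy" (the principal point, pixels), "D" ([k1, k2, p1, p2, k3] as OpenCV has them; the pictures are not rectified), "xyz" and "attitude" of the camera in the world. Camera axes: x right, y up, looking along -z (the intrinsics and any distortion apply to the point x, -y, -z); pixel columns grow to the right and rows downward; lengths in m; the calibration is good to about 2 mm. A picture is of the moment at which its call begins. There is no depth.
- ticket.hand_in(): hands the job in; it is judged then, once.
The state is a dict: "time": time; "q": joint angles; "joint_velocities": joint speeds; "joint_torque": joint torques, N m; "position": TCP position; "tool_rot": TCP orientation; "ft_force": force on the tool from outside, world axes, zero at the start; "moment": the same for the moment, N m; "grip_width": finger opening in m; "grip_force": force on a finger pad.
Only numpy, scipy, OpenCV 4.12 (cv2) and the standard library are available. Lean on these libraries where they do the work, as an engineer would, in place of code of your own. Each camera call takes 0.05 s, during which the arm holds its last target. There are 200 camera calls.

### The job

Open the kitchen tin: first take the steel tumbler out of the tin holder and stand it upright on the wooden board, then slide the closed tin's foot fully home under the holder's lips, so that the holder keeps the base down. Draw the tight lid straight up off the tin and stand it, open side down, on the board beside the tumbler, leaving the open tin upright and home in the holder. Set things down gently, and do not disturb the jar, the pitcher, the pot or the basin.

Things in the scene. Friction and masses are not known exactly. Their poses are not given: they have to be found in the camera images.
- holder: Dark steel tin holder, fixed, no floor. Origin on the counter, under the foot's centre when the tin is home. Two rails along x, from -52 to +52 mm, inner faces y = +-40, outer +-50; lips turned inward to y = +-31, underside 8 mm, top 12 mm above the counter. A 16 mm high stop closes the +x end (face at x = +52); the open mouth faces -x, roughly to the robot.
- holder_mouth (a point): Middle of the holder's mouth on the counter, 81 mm towards -x from its origin, axes as the holder's. From x = -52 mm the rails flare outward to y = +-55 mm here. The tin enters along the holder's +x with its foot flat on or up to 2 mm above the counter.
- tin_mid (a point): Base of the tin, bare aluminium: open-topped box 77 (x) x 50 (y) mm on a foot plate 100 (x) x 76 (y) x 5 mm thick; 100 mm high in all, 0.22 kg. Point on its axis 50 mm above the foot's underside; x along the long side, z up. Starts on the counter, left or right, lid on; only 14 mm between foot and lid is bare. It enters the holder with x parallel to the holder's, either way round.
- lid_mid (a point): Deep aluminium lid, open below: 88 (x) x 60 (y) x 84 mm high, walls 3 mm, 0.11 kg. Point at its centre, half-way up; x along the long side. Closed, it covers 19 to 103 mm above the foot's underside. Spring cheeks hold it by friction (about 8 to 14 N to draw): lifting it lifts a free tin, so the closed tin is carried by it. Clear of the base after rising 81 mm.
- tumbler_mid (a point): Straight steel tumbler, open at the top, 52 mm across, 100 mm high, 0.13 kg. The point is on its axis, half-way up; z up. At the start it stands upright on the counter between the holder's lips.
- board: Plain wooden board, fixed, 190 (x) x 120 (y) x 15 mm thick, beside the holder on the side away from the tin. Origin at the centre of its underside, on the counter; x along its length. The tumbler and the lid must both stand on it.
- jar_mid (a point): Bystander: glass jar, 72 mm across, 150 mm high; the point is 75 mm up its axis. It or the pitcher stands near the way from the tin to the holder, the other near the board.
- pitcher_mid (a point): Bystander: round terracotta pitcher, 72 mm across, 105 mm high; the point is 50 mm up its axis.
- pot_mid (a point): Bystander: black cooking pot, 170 mm across, 100 mm high, beyond the holder; the point is 50 mm up its axis.
- basin_mid (a point): Bystander: blue plastic basin, 200 mm across, 75 mm high, beyond the holder; the point is 37 mm up its axis.
Not all that is in view belongs to the job. What is shaped like the part that bears lid_mid but blue is not meant.

How it is judged:
By the outcome, as a careful person would: the job done as asked, in the order asked, and still so for the second after the job is handed in, with the robot touching nothing.
It also fails if it takes over 67 s, if anything falls off the work surface, if the arm or the gripper's body presses on something with over 40 N, if the wrist force passes 120 N, or if a joint passes its speed limit or range.

## Working session

There is one attempt and no reset: what is moved stays moved. The work goes in short steps, Python scripts to look and compute and a tool call to move; the robot and the scene stay as the last step left them, time stands still between calls to the robot, and variables do not carry over. Pictures are saved under pics/ and viewed, at most 10 in all, crops included, and the job is handed in when it is done.

Besides the shell and the picture viewer there is one more tool, called after "Call:" in YAML: its name, and indented under it one key for each argument. drive_tool: Moves the arm, as the interface text tells. Its arguments: {"type":"object","properties":{"deltas":{"type":"array"},"gripper":{"type":"number"},"squeeze":{"type":"number"}},"required":["deltas"]}

```bash
ls; mkdir -p pics
python3 - <<'E'
from rig import sensors, eyes, robot
import cv2,json
print(sensors.get_obs()); print(robot.tip_reach)
for n in("scene","top"):
    c=eyes.camera(n); cv2.imwrite(f"pics/{n}0.png",cv2.resize(c["img"][:,:,::-1],(800,600),interpolation=cv2.INTER_CUBIC)); print({k:v for k,v in c.items() if k!="img"})
E
```

```text
pics
{'time': 0.0, 'q': array([-1.28152109e+00,  5.28487598e-01,  1.43388799e+00, -4.23663754e-05,
        1.18137493e+00, -1.78464696e-01]), 'joint_velocities': array([-2.08813450e-03,  5.53421687e-04, -3.67717339e-04,  2.35198190e-04,
       -1.88876922e-03,  8.00401935e-05]), 'joint_torque': array([-6.95508716e-04, -4.40045106e+01, -1.76589704e+01,  6.31265296e-02,
        5.83059294e-02, -1.55590633e-04]), 'position': array([ 0.28163383, -0.55719208,  0.24356296]), 'tool_rot': array([ 9.72774406e-01,  2.31751570e-01, -7.93062684e-05, -1.07618983e-03]), 'ft_force': array([ 0.72496924, -0.60663492,  0.51372465]), 'moment': array([-0.03653547, -0.02623533, -0.0279037 ]), 'grip_force': 0.0, 'grip_width': 0.08688966152313361}
0.022
{'fov_y': 56.26235858292303, 'cx': 251.70446193745363, 'cy': 192.038608532871, 'D': array([-0.02234313,  0.        ,  0.        ,  0.        ,  0.        ]), 'xyz': array([ 1.09155215, -0.43200324,  0.7689964 ]), 'attitude': array([0.32846187, 0.16938328, 0.43400579, 0.82162101])}
{'fov_y': 56.04283608512947, 'cx': 258.99998261101354, 'cy': 189.4130314498315, 'D': array([-0.07041103,  0.        ,  0.        ,  0.        ,  0.        ]), 'xyz': array([ 0.48546533, -0.06866531,  1.22944037]), 'attitude': array([ 0.01793931, -0.02696973, -0.70488947,  0.7085772 ])}
```

View pics/scene0.png

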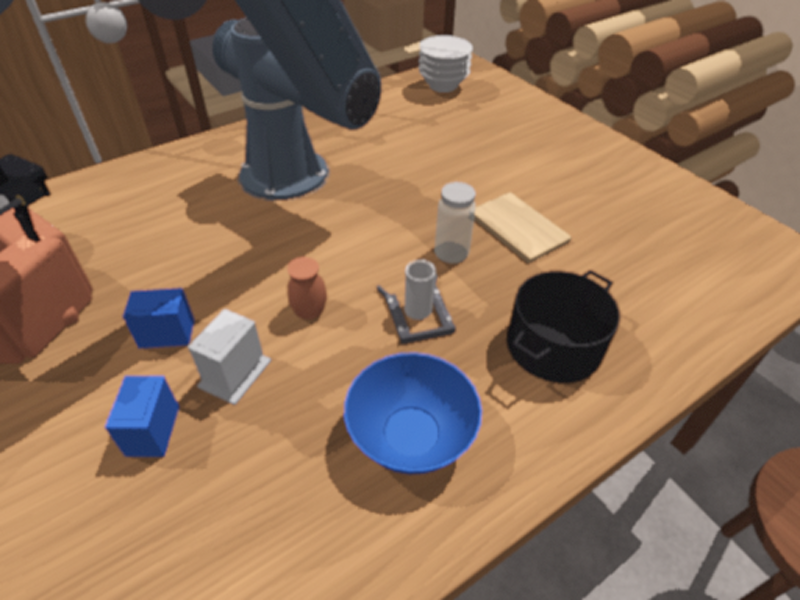

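View pics/top0.png

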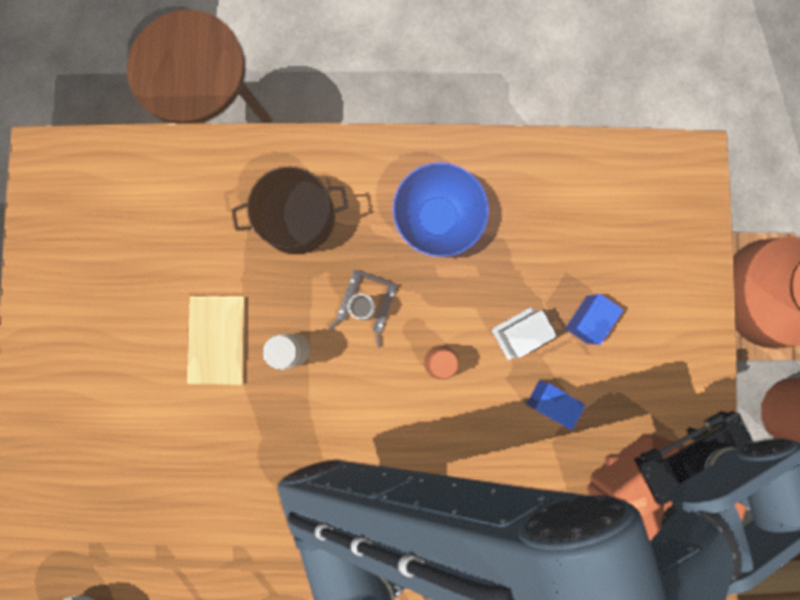

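The scene view shows the tin at (230,355), the pitcher at (306,290), the holder with the tumbler at (420,300), the jar at (455,220) and the board at (522,226). The top view shows the tin at (525,333), the holder at (362,300), the board at (217,340), the jar at (285,350) and the pitcher at (443,360). Next I'll zoom in on the tin and the holder.

```bash
cat > h.py <<'E'
import numpy as np, cv2
from scipy.spatial.transform import Rotation as R
from rig import sensors, eyes, ticket, robot
def cal(c):
    f=192/np.tan(np.radians(c["fov_y"]/2)); K=np.array([[f,0,c["cx"]],[0,f,c["cy"]],[0,0,1.]])
    M=R.from_quat(c["attitude"]).as_matrix()@np.diag([1,-1,-1]); return K,M,np.array(c["xyz"]),np.array(c["D"])
def proj(c,P):
    K,M,t,D=cal(c); P=np.atleast_2d(P); return cv2.projectPoints((P-t)@M,np.zeros(3),np.zeros(3),K,D)[0][:,0]
def at(c,uv,z):
    K,M,t,D=cal(c); n=cv2.undistortPoints(np.array(uv,float).reshape(-1,1,2),K,D)[:,0]
    d=np.c_[n,np.ones(len(n))]@M.T; return t+d*((z-t[2])/d[:,2])[:,None]
def box(x,y,yaw,lx,ly,z):
    s=np.array([[1,1],[1,-1],[-1,-1],[-1,1]])*[lx/2,ly/2]; c,s_=np.cos(yaw),np.sin(yaw)
    return np.c_[s@np.array([[c,s_],[-s_,c]])+[x,y],np.full(4,z)]
def crop(c,x,y,w=50,h=75,k=8): return cv2.resize(c["img"][y:y+h,x:x+w,::-1],(w*k,h*k),interpolation=cv2.INTER_CUBIC)
E
python3 - <<'E'
from h import *
s,t=eyes.camera("scene"),eyes.camera("top")
import pickle; pickle.dump((s,t),open("c0.pkl","wb"))
cv2.imwrite("pics/tin.png",np.hstack([crop(t,312,178),crop(s,123,190)]))
cv2.imwrite("pics/hold.png",np.hstack([crop(t,207,162,50,75),crop(s,242,155,50,75)]))
f=1/1.5625
print("jar top",at(t,[[285*f,350*f]],.15)); print("pitcher",at(t,[[443*f,360*f]],.105))
print("board",at(t,np.array([[189,296],[245,296],[245,384],[187,384]])*f,.015))
print("boardS",at(s,np.array([[510,194],[569,238],[530,258],[473,213]])*f,.015))
print("pot",at(t,[[291*f,210*f]],.1),"basin",at(t,[[441*f,209*f]],.075), "blue",at(t,[[600*f,318*f]],.09))
E
```

```text
jar top [[0.44948502 0.14575363 0.15      ]]
pitcher [[ 0.42983852 -0.15967448  0.105     ]]
board [[0.56002964 0.3842885  0.015     ]
 [0.56072131 0.26147995 0.015     ]
 [0.3715311  0.25776802 0.015     ]
 [0.3701187  0.38396005 0.015     ]]
boardS [[0.38300454 0.38059514 0.015     ]
 [0.56545914 0.37795948 0.015     ]
 [0.56486754 0.26696024 0.015     ]
 [0.38962521 0.2660085  0.015     ]]
pot [[0.73101389 0.14887835 0.1       ]] basin [[ 0.74046559 -0.15784909  0.075     ]] blue [[ 0.51501339 -0.48320067  0.09      ]]
```

View pics/tin.png

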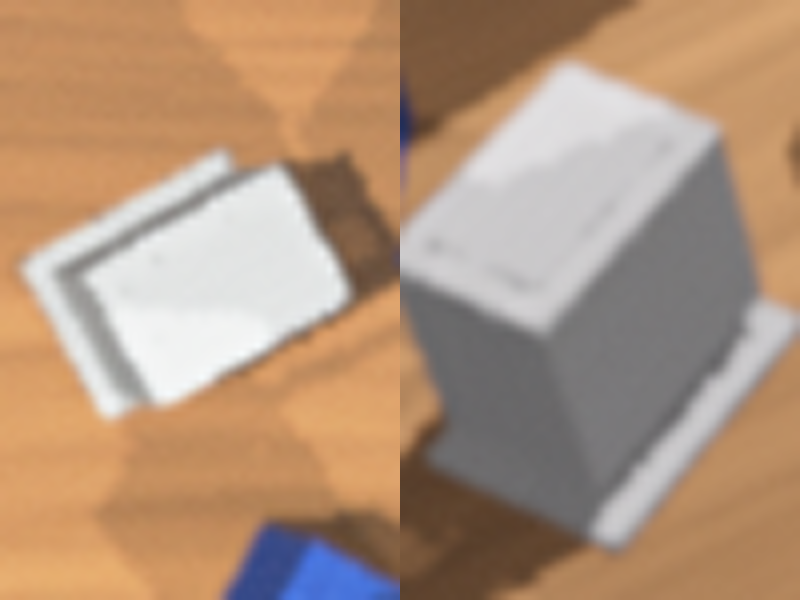

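View pics/hold.png

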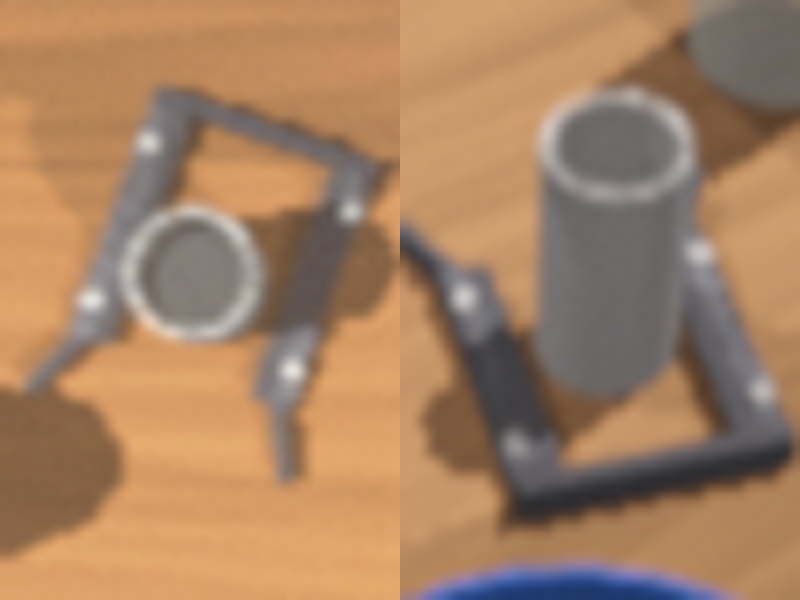

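The crops give these pixels.

- **Tin:** lid corners at (85,273), (285,165), (350,295) and (158,405) in the top crop, with the foot corners visible around them.
- **Holder:** four lip screws at (150,143), (350,210), (92,299) and (292,370), with the tumbler rim centred at (193,273).

```bash
cat > m.py <<'E'
from h import *
import pickle; s,t=pickle.load(open("c0.pkl","rb"))
from scipy.optimize import least_squares
px=lambda o,l:np.array(o)+(np.array(l)+.5)/8-.5
T=(312,178);S=(123,190)
LT=px(T,[(285,165),(350,295),(158,405),(85,273)]);FT=px(T,[(222,150),(110,418),(22,265)])
LS=px(S,[(165,62),(320,128),(147,330)]);FS=px(S,[(400,320),(213,548),(27,460)])
for n,c,p,z in[("lidT",t,LT,.103),("footT",t,FT,.005),("lidS",s,LS,.103),("footS",s,FS,.005)]: print(n,at(c,p,z)[:,:2].round(4).tolist())
H=(207,162);G=(242,155)
a=at(t,px(H,[(150,143),(350,210),(292,370),(92,299)]),.013);b=at(s,px(G,[(300,251),(363,390),(117,443),(63,296)]),.013)
print(a.round(4).tolist(),a.mean(0),"\n",b.round(4).tolist(),b.mean(0))
for q in(a,b[[1,2,3,0]]): print(q.round(3).tolist(),np.linalg.norm(q-np.roll(q,-1,0),axis=1))
print("tips",at(t,px(H,[(35,388),(287,478)]),.012),"stop",at(t,px(H,[(160,92),(382,168)]),.016), at(s,px(G,[(125,488),(388,435)]),.016))
print("tumb",at(t,px(H,[(193,273)]),.1),at(s,px(G,[(216,145)]),.1))
E
python3 m.py
```

```text
lidT [[0.531, -0.3606], [0.4801, -0.386], [0.4369, -0.3096], [0.4884, -0.2811]]
footT [[0.5413, -0.3588], [0.4272, -0.31], [0.4919, -0.2726]]
lidS [[0.4373, -0.3085], [0.49, -0.2798], [0.5333, -0.3543]]
footS [[0.4945, -0.2715], [0.5427, -0.3591], [0.4786, -0.395]]
[[0.5961, 0.0301, 0.013], [0.5681, -0.0546, 0.013], [0.5005, -0.0307, 0.013], [0.5299, 0.0539, 0.013]] [ 5.48658507e-01 -3.33668579e-04  1.30000000e-02] 
 [[0.5303, 0.0572, 0.013], [0.5971, 0.0339, 0.013], [0.5686, -0.0518, 0.013], [0.5003, -0.0279, 0.013]] [0.54908346 0.00284679 0.013     ]
[[0.596, 0.03, 0.013], [0.568, -0.055, 0.013], [0.501, -0.031, 0.013], [0.53, 0.054, 0.013]] [0.08923185 0.07175987 0.08948235 0.07025807]
[[0.597, 0.034, 0.013], [0.569, -0.052, 0.013], [0.5, -0.028, 0.013], [0.53, 0.057, 0.013]] [0.09034559 0.07243332 0.09025799 0.07078011]
tips [[ 0.49233861  0.07754113  0.012     ]
 [ 0.45513945 -0.02884783  0.012     ]] stop [[ 0.61743165  0.02588575  0.016     ]
 [ 0.58576586 -0.06805644  0.016     ]] [[ 0.58869106 -0.0625866   0.016     ]
 [ 0.62031365  0.02630127  0.016     ]]
tumb [[0.53715766 0.00566049 0.1       ]] [[0.53917784 0.00788869 0.1       ]]
```

```bash
cat >> h.py <<'E'
def plan(x,y,z,th):  # grasp-point target, theta deg -> remaining shift (tool mm) and turn
    o=sensors.get_obs(); Rm=R.from_quat(o["tool_rot"]).as_matrix()
    d=Rm.T@(np.array([x,y,z+.003])-o["position"])*1e3
    G=R.from_euler("z",th,degrees=True).as_matrix()@np.diag([1,-1,-1])
    print("shift",d.round(1),"turn",R.from_matrix(Rm.T@G).as_rotvec().round(3),"pos",o["position"].round(4),"t",round(o["time"],2),"w",round(o["grip_width"],4))
E
python3 - <<'E'
from h import *
import pickle; s,t=pickle.load(open("c0.pkl","rb"))
for c,(u,v) in((t,(139,218)),(s,(334,145))):
    im=cv2.GaussianBlur(c["img"],(3,3),0); m=np.zeros((386,514),np.uint8)
    cv2.floodFill(im.copy(),m,(u,v),0,(9,9,9),(9,9,9),4|(255<<8)|cv2.FLOODFILL_MASK_ONLY)
    p=np.argwhere(m[1:-1,1:-1])[:,::-1].astype(float); w=at(c,p,.015)[:,:2]
    print(len(p),cv2.minAreaRect((w*1e3).astype(np.float32)))
f=1/1.5625
print("jar S",at(s,[[458*f,192*f]],.15),"pitcher S",at(s,[[304*f,266*f]],.105))
plan(.538,.007,.22,0)
E
```

```text
1838 ((466.0530090332031, 325.56195068359375), (186.5629425048828, 113.1793441772461), 1.2014299631118774)
147239 ((93.76966857910156, 342.1817626953125), (3101.517578125, 2110.083251953125), 56.770263671875)
jar S [[0.45117854 0.15864932 0.15      ]] pitcher S [[ 0.42377576 -0.15507571  0.105     ]]
shift [ 483.2 -388.2   21.6] turn [-0.001  0.     0.468] pos [ 0.2817 -0.5574  0.2439] t 0.2 w 0.087
```

Call:
drive_tool:
  deltas:
    - [[0, 0, 0, 0, 0, 0.117], [0, 0, 0, 0, 0, 0.117], [0, 0, 0, 0, 0, 0.117], [0, 0, 0, 0, 0, 0.117], [16, -35, 0, 0, 0, 0], [16, -35, 0, 0, 0, 0], [16, -35, 0, 0, 0, 0], [16, -35, 0, 0, 0, 0]]
  gripper: 100

```text
time: 0.87
position: [0.346, -0.4163, 0.2443]
tool_rot: [1.0, -0.001, -0.0, -0.0]
ft_force: [1.6, 0.4, -0.4]
grip_width: 0.0872
grip_force: 0.0
```

Call:
drive_tool:
  deltas:
    - [[16, -35, 0, 0, 0, 0], [16, -35, 0, 0, 0, 0], [16, -35, 0, 0, 0, 0], [16, -35, 0, 0, 0, 0], [16, -35, 0, 0, 0, 0], [16, -35, 0, 0, 0, 0], [16, -35, 0, 0, 0, 0], [16, -35, 0, 0, 0, 0]]

```text
time: 1.53
position: [0.4743, -0.136, 0.2446]
tool_rot: [1.0, -0.0, 0.0, 0.0]
ft_force: [1.1, -0.2, -0.1]
grip_width: 0.087
grip_force: 0.0
```

Call:
drive_tool:
  deltas:
    - [[16, -35, 0, 0, 0, 0], [16, -35, 0, 0, 0, 0], [16, -35, 0, 0, 0, 0], [16, -35, 0, 0, 0, 0], [0, 0, 0, 0, 0, 0], [0, 0, 0, 0, 0, 0]]

```text
time: 2.03
position: [0.5382, 0.0041, 0.2443]
tool_rot: [1.0, 0.002, -0.0, 0.0]
ft_force: [-0.3, 0.1, 0.4]
grip_width: 0.0869
grip_force: 0.0
```

```bash
python3 -c "
from h import *
plan(.538,.007,.084,0)"
```

```text
shift [ -0.2  -2.9 157.3] turn [0.    0.    0.004] pos [0.5382 0.0041 0.2443] t 2.03 w 0.0869
```

Call:
drive_tool:
  deltas:
    - [[0, -3, 30, 0, 0, 0], [0, 0, 35, 0, 0, 0], [0, 0, 35, 0, 0, 0], [0, 0, 30, 0, 0, 0], [0, 0, 20, 0, 0, 0], [0, 0, 7, 0, 0, 0], [0, 0, 0, 0, 0, 0]]

```text
time: 2.62
position: [0.5364, 0.0041, 0.0859]
tool_rot: [1.0, -0.001, -0.002, -0.0]
ft_force: [0.2, -0.4, -0.9]
grip_width: 0.0872
grip_force: 0.0
```

Call:
drive_tool:
  deltas:
    - [[0, 0, 0, 0, 0, 0], [0, 0, 0, 0, 0, 0], [0, 0, 0, 0, 0, 0], [0, 0, 0, 0, 0, 0], [0, 0, 0, 0, 0, 0], [0, 0, 0, 0, 0, 0], [0, 0, 0, 0, 0, 0], [0, 0, 0, 0, 0, 0]]
  gripper: 0
  squeeze: 15

```text
time: 3.28
position: [0.5383, 0.0053, 0.088]
tool_rot: [1.0, -0.0, 0.0, 0.0]
ft_force: [-0.5, 0.7, 3.5]
grip_width: 0.0509
grip_force: 14.9
```

Call:
drive_tool:
  deltas:
    - [[0, 0, -15, 0, 0, 0], [0, 0, -30, 0, 0, 0], [0, 0, -35, 0, 0, 0], [0, 0, -35, 0, 0, 0], [0, 0, -35, 0, 0, 0], [0, 0, -20, 0, 0, 0], [0, -15, 0, 0, 0, 0], [-2, -28, 0, 0, 0, 0]]

```text
time: 3.95
position: [0.5376, 0.0462, 0.2594]
tool_rot: [1.0, -0.002, 0.002, 0.001]
ft_force: [0.0, -0.2, -1.1]
grip_width: 0.0505
grip_force: 14.9
```

Call:
drive_tool:
  deltas:
    - [[-2, -35, 0, 0, 0, 0], [-2, -35, 0, 0, 0, 0], [-2, -35, 0, 0, 0, 0], [-2, -35, 0, 0, 0, 0], [-2, -35, 0, 0, 0, 0], [-2, -35, 0, 0, 0, 0], [-1, -35, 0, 0, 0, 0], [0, -20, 0, 0, 0, 0]]

```text
time: 4.62
position: [0.5217, 0.3166, 0.2569]
tool_rot: [1.0, 0.001, -0.001, -0.001]
ft_force: [0.7, -0.0, -1.5]
grip_width: 0.0507
grip_force: 14.9
```

Call:
drive_tool:
  deltas:
    - [[0, -11, 30, 0, 0, 0], [0, 0, 35, 0, 0, 0], [0, 0, 35, 0, 0, 0], [0, 0, 30, 0, 0, 0], [0, 0, 10, 0, 0, 0], [0, 0, 0, 0, 0, 0]]

```text
time: 5.12
position: [0.5204, 0.3231, 0.114]
tool_rot: [1.0, -0.0, -0.004, 0.002]
ft_force: [-0.0, -0.4, -0.7]
grip_width: 0.0506
grip_force: 14.9
```

```bash
python3 -c "
from h import *
plan(.525,.324,.100,0)"
```

```text
shift [ 4.7 -0.9 11. ] turn [ 0.003  0.008 -0.   ] pos [0.5204 0.3231 0.114 ] t 5.12 w 0.0506
```

Call:
drive_tool:
  deltas:
    - [[3, 0, 4, 0, 0, 0], [1, 0, 3, 0, 0, 0], [0, 0, 2, 0, 0, 0], [0, 0, 1, 0, 0, 0], [0, 0, 0, 0, 0, 0], [0, 0, 0, 0, 0, 0]]

```text
time: 5.62
position: [0.5273, 0.3242, 0.1084]
tool_rot: [1.0, -0.0, 0.001, -0.0]
ft_force: [0.2, 0.2, -0.9]
grip_width: 0.0504
grip_force: 14.9
```

Call:
drive_tool:
  deltas:
    - [[0, 0, 0.5, 0, 0, 0], [0, 0, 0.5, 0, 0, 0], [0, 0, 0, 0, 0, 0], [0, 0, 0, 0, 0, 0]]

```text
time: 5.95
position: [0.5269, 0.3241, 0.1066]
tool_rot: [1.0, -0.0, -0.0, 0.0]
ft_force: [-0.1, -0.4, -2.5]
grip_width: 0.0505
grip_force: 14.9
```

Call:
drive_tool:
  deltas:
    - [[0, 0, 0.7, 0, 0, 0], [0, 0, 0.7, 0, 0, 0], [0, 0, 0.6, 0, 0, 0], [0, 0, 0, 0, 0, 0], [0, 0, 0, 0, 0, 0]]

```text
time: 6.37
position: [0.527, 0.3241, 0.1044]
tool_rot: [1.0, -0.0, -0.0, 0.0]
ft_force: [0.8, -0.7, -0.9]
grip_width: 0.0508
grip_force: 14.9
```

Call:
drive_tool:
  deltas:
    - [[0, 0, 0.5, 0, 0, 0], [0, 0, 0.5, 0, 0, 0], [0, 0, 0, 0, 0, 0], [0, 0, 0, 0, 0, 0]]

```text
time: 6.7
position: [0.527, 0.3241, 0.1035]
tool_rot: [1.0, -0.0, -0.0, 0.0]
ft_force: [0.1, -0.6, -1.8]
grip_width: 0.0507
grip_force: 14.9
```

Call:
drive_tool:
  deltas:
    - [[0, 0, 0.5, 0, 0, 0], [0, 0, 0.5, 0, 0, 0], [0, 0, 0, 0, 0, 0], [0, 0, 0, 0, 0, 0]]

```text
time: 7.03
position: [0.5272, 0.3242, 0.1031]
tool_rot: [1.0, -0.0, 0.0, -0.0]
ft_force: [-0.2, -0.1, 2.5]
grip_width: 0.0504
grip_force: 14.9
```

Call:
drive_tool:
  deltas:
    - [[0, 0, 0.5, 0, 0, 0], [0, 0, 0, 0, 0, 0], [0, 0, 0, 0, 0, 0], [0, 0, 0, 0, 0, 0]]

```text
time: 7.37
position: [0.5274, 0.3244, 0.1029]
tool_rot: [1.0, -0.0, 0.001, -0.0]
ft_force: [-0.7, 0.7, 5.3]
grip_width: 0.0506
grip_force: 14.9
```

Call:
drive_tool:
  deltas:
    - [[0, 0, 0, 0, 0, 0], [0, 0, 0, 0, 0, 0], [0, 0, 0, 0, 0, 0], [0, 0, -15, 0, 0, 0], [0, 0, -30, 0, 0, 0], [0, 0, -40, 0, 0, 0], [0, 0, -40, 0, 0, 0]]
  gripper: 100

```text
time: 7.95
position: [0.5261, 0.3237, 0.2269]
tool_rot: [1.0, -0.0, -0.002, 0.001]
ft_force: [0.3, 0.4, 0.1]
grip_width: 0.0846
grip_force: 0.0
```

Call:
drive_tool:
  deltas:
    - [[0, 30, 0, 0, 0, 0], [-3, 40, 0, 0, 0, 0], [-3, 40, 0, 0, 0, 0], [-3, 40, 0, 0, 0, 0], [-3, 40, 0, 0, 0, 0], [-3, 40, 0, 0, 0, 0], [-3, 40, 0, 0, 0, 0], [-3, 40, 0, 0, 0, 0]]

```text
time: 8.62
position: [0.5054, 0.0124, 0.2269]
tool_rot: [1.0, 0.0, -0.0, -0.0]
ft_force: [1.7, 0.5, 0.6]
grip_width: 0.0873
grip_force: 0.0
```

Call:
drive_tool:
  deltas:
    - [[-3, 40, 0, 0, 0, 0], [-3, 40, 0, 0, 0, 0], [-3, 40, 0, 0, 0, 0], [-3, 40, 0, 0, 0, 0], [-3, 40, 0, 0, 0, 0], [-3, 40, 0, 0, 0, 0], [-3, 40, 0, 0, 0, 0], [0, 40, 0, 0, 0, 0]]

```text
time: 9.28
position: [0.4838, -0.3077, 0.2267]
tool_rot: [1.0, -0.0, -0.0, -0.0]
ft_force: [0.3, -0.1, -0.0]
grip_width: 0.0868
grip_force: 0.0
```

Call:
drive_tool:
  deltas:
    - [[0, 27, 0, 0, 0, 0], [0, 0, 0, 0, 0, 0.12], [0, 0, 0, 0, 0, 0.12], [0, 0, 0, 0, 0, 0.12], [0, 0, 0, 0, 0, 0.12], [0, 0, 0, 0, 0, 0.12], [0, 0, 0, 0, 0, 0.12], [0, 0, 0, 0, 0, 0.12]]

```text
time: 9.95
position: [0.4847, -0.3328, 0.2266]
tool_rot: [0.912, -0.411, -0.0, -0.0]
ft_force: [0.2, 0.4, -0.4]
grip_width: 0.0869
grip_force: 0.0
```

Call:
drive_tool:
  deltas:
    - [[0, 0, 0, 0, 0, 0.12], [0, 0, 0, 0, 0, 0.1], [0, 0, 0, 0, 0, 0], [0, 0, 0, 0, 0, 0]]

```text
time: 10.28
position: [0.4847, -0.3328, 0.2267]
tool_rot: [0.863, -0.504, -0.0, -0.0]
ft_force: [0.3, -0.0, 0.7]
grip_width: 0.0871
grip_force: 0.0
```

Run:
```python
from h import *
plan(.485,-.333,.101,-60.7)
import pickle; s,t=eyes.camera("scene"),eyes.camera("top"); pickle.dump((s,t),open("c1.pkl","wb"))
cv2.imwrite("pics/b.png",np.hstack([cv2.resize(s["img"][70:262,70:390,::-1],(800,480))]))
```

```text
shift [ 4.000e-01 -1.000e-01  1.227e+02] turn [0.    0.001 0.002] pos [ 0.4847 -0.3328  0.2267] t 10.28 w 0.0871
```

View pics/b.png

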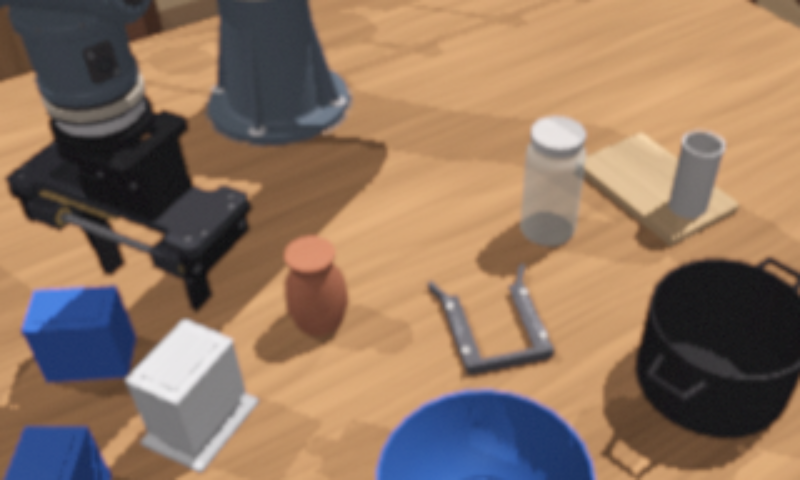

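The tumbler stands on the board at (695,180), the holder is empty, and the tin at (190,380) hasn't moved. Next is the descent to grip high on the lid, so that the gripper body stays above the jar later.

Call:
drive_tool:
  deltas:
    - [[0, 0, 25, 0, 0, 0], [0, 0, 35, 0, 0, 0], [0, 0, 30, 0, 0, 0], [0, 0, 20, 0, 0, 0], [0, 0, 9, 0, 0, 0], [0, 0, 3.7, 0, 0, 0], [0, 0, 0, 0, 0, 0]]

```text
time: 10.97
position: [0.485, -0.3329, 0.104]
tool_rot: [0.863, -0.505, -0.0, -0.0]
ft_force: [-0.6, -0.1, 0.1]
grip_width: 0.087
grip_force: 0.0
```

Call:
drive_tool:
  deltas:
    - [[0, 0, 0, 0, 0, 0], [0, 0, 0, 0, 0, 0], [0, 0, 0, 0, 0, 0], [0, 0, 0, 0, 0, 0], [0, 0, 0, 0, 0, 0], [0, 0, 0, 0, 0, 0], [0, 0, 0, 0, 0, 0], [0, 0, 0, 0, 0, 0]]
  gripper: 0
  squeeze: 40

```text
time: 11.63
position: [0.4847, -0.3335, 0.105]
tool_rot: [0.863, -0.505, 0.0, 0.001]
ft_force: [-2.8, -1.1, 4.2]
grip_width: 0.0597
grip_force: 40.0
```

```bash
python3 -c "
from h import *
plan(.485,-.333,.101,-60.7);print(sensors.get_obs()['moment'])"
```

```text
shift [-0.3 -0.5  1. ] turn [ 0.001 -0.001 -0.   ] pos [ 0.4847 -0.3335  0.105 ] t 11.63 w 0.0597
[-0.18188882  0.51002163  0.03432338]
```

Call:
drive_tool:
  deltas:
    - [[0, 0, -5, 0, 0, 0], [0, 0, -15, 0, 0, 0], [0, 0, -30, 0, 0, 0], [0, 0, -35, 0, 0, 0], [0, 0, -30, 0, 0, 0], [0, 0, -15, 0, 0, 0], [0, 0, 0, 0, 0, 0]]

```text
time: 12.22
position: [0.4869, -0.3339, 0.238]
tool_rot: [0.863, -0.506, 0.004, 0.001]
ft_force: [0.6, 0.1, -3.3]
grip_width: 0.0595
grip_force: 40.0
```

Call:
drive_tool:
  deltas:
    - [[0, 0, 0, 0, 0, -0.08], [0, 0, 0, 0, 0, -0.11], [0, 0, 0, 0, 0, -0.11], [0, 0, 0, 0, 0, -0.11], [0, 0, 0, 0, 0, -0.11], [0, 0, 0, 0, 0, -0.11], [0, 0, 0, 0, 0, -0.1], [0, 0, 0, 0, 0, 0]]

```text
time: 12.88
position: [0.484, -0.3315, 0.2318]
tool_rot: [0.987, -0.164, -0.002, -0.002]
ft_force: [-0.1, 0.5, -3.2]
grip_width: 0.0594
grip_force: 39.9
```

Call:
drive_tool:
  deltas:
    - [[-6, -13, 0, 0, 0, 0], [-12, -26, 0, 0, 0, 0], [-14, -31, 0, 0, 0, 0], [-14, -31, 0, 0, 0, 0], [-14, -31, 0, 0, 0, 0], [-14, -31, 0, 0, 0, 0], [-14, -31, 0, 0, 0, 0], [-14, -31, 0, 0, 0, 0]]

```text
time: 13.55
position: [0.4597, -0.084, 0.2337]
tool_rot: [0.986, -0.166, -0.001, -0.001]
ft_force: [0.7, 0.6, -3.2]
grip_width: 0.0601
grip_force: 39.9
```

Call:
drive_tool:
  deltas:
    - [[-14, -31, 0, 0, 0, 0], [-14, -31, 0, 0, 0, 0], [-12, -26, 0, 0, 0, 0], [-8, -15, 0, 0, 0, 0], [-4, -8, 0, 0, 0, 0], [0, 0, 0, 0, 0, 0], [0, 0, 0, 0, 0, 0], [0, 0, 0, 0, 0, 0]]

```text
time: 14.22
position: [0.4485, 0.0342, 0.2343]
tool_rot: [0.986, -0.165, 0.0, 0.0]
ft_force: [0.4, 0.1, -3.3]
grip_width: 0.0602
grip_force: 40.0
```

Run:
```python
from h import *
plan(.443,.0376,.102,-18.9)
import pickle; s,t=eyes.camera("scene"),eyes.camera("top"); pickle.dump((s,t),open("c2.pkl","wb"))
cv2.imwrite("pics/c.png",np.hstack([crop(s,220,110,100,150,4),crop(t,200,150,100,150,4)]))
```

```text
shift [ -6.4  -1.5 129.3] turn [ 0.    -0.001 -0.002] pos [0.4485 0.0342 0.2343] t 14.22 w 0.0602
```

View pics/c.png

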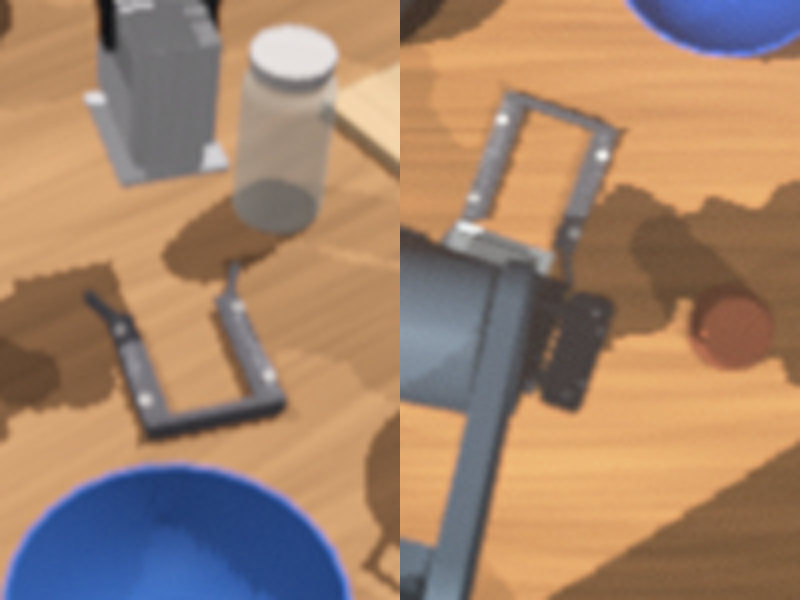

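The tin hangs level above the mouth, with its front foot corners at (123,185) and (228,165) in the left crop. The jar lid is at (293,48), and the holder is clear.

Run:
```python
from h import *
import pickle; s,t=pickle.load(open("c2.pkl","rb"))
p4=lambda o,l:np.array(o)+(np.array(l)+.5)/4-.5
w=at(s,p4((220,110),[(123,185),(228,165)]),.130); print(w,w.mean(0))
th=np.radians(-18.9); ex=np.array([np.cos(th),np.sin(th)]); p=np.array([.4485,.0342]); print("exp",p+.05*ex)
j=at(s,p4((220,110),[(293,50)]),.15); jb=at(s,p4((220,110),[(278,207)]),.0); print("jar",j,jb)
for n,b in(("S",np.array([.5491,.0028])),("avg",np.array([.549,.0013]))):
    ey=np.array([-ex[1],ex[0]]); print(n,"foot mid in holder",(w.mean(0)[:2]-b)@ex,(w.mean(0)[:2]-b)@ey,"jar",(j[0,:2]-b)@ex,(j[0,:2]-b)@ey,"tcp",(p-b)@ex,(p-b)@ey)
```

```text
[[ 0.48318486 -0.01353927  0.13      ]
 [ 0.50627007  0.05806218  0.13      ]] [0.49472747 0.02226145 0.13      ]
exp [0.49580427 0.01800413]
jar [[0.44788937 0.16039899 0.15      ]] [[0.45113378 0.1595655  0.        ]]
S foot mid in holder -0.05774495932467127 0.0007999837018345356 jar -0.1468029585434759 0.11631821356320118 tcp -0.10534719402947297 -0.002879012003548908
avg foot mid in holder -0.05813622691608575 0.002251503481895664 jar -0.14719422613489036 0.11776973334326231 tcp -0.10573846162088746 -0.0014274922234877897
```

Call:
drive_tool:
  deltas:
    - [[-6, 0, 10, 0, 0, 0], [0, 0, 25, 0, 0, 0], [0, 0, 30, 0, 0, 0], [0, 0, 25, 0, 0, 0], [0, 0, 15, 0, 0, 0], [0, 0, 8, 0, 0, 0], [0, 0, 0, 0, 0, 0], [0, 0, 0, 0, 0, 0]]

```text
time: 14.98
position: [0.4431, 0.0362, 0.1214]
tool_rot: [0.986, -0.165, 0.0, 0.0]
ft_force: [-0.6, -0.7, -3.2]
grip_width: 0.0596
grip_force: 40.0
```

Run:
```python
from h import *
plan(.443,.0360,.1025,-18.9)
s=eyes.camera("scene"); cv2.imwrite("pics/d.png",crop(s,215,115,100,75,8))
```

```text
shift [ 0.   0.3 15.9] turn [-0.    -0.    -0.002] pos [0.4431 0.0362 0.1214] t 14.98 w 0.0596
```

View pics/d.png

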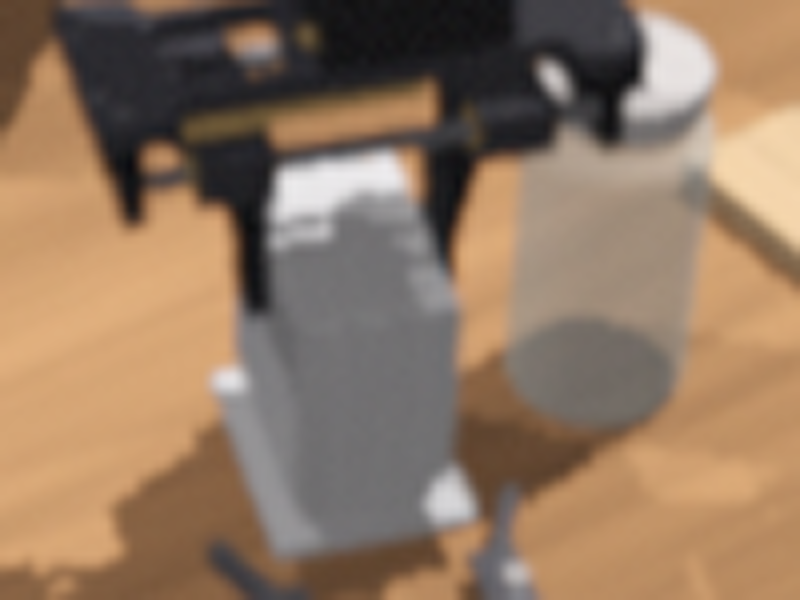

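The gripper's left end reaches over the jar's edge at (640,60). I'll project the given body outline to check the height clearance before lowering further.

Run:
```python
from h import *
import pickle; s,t=pickle.load(open("c2.pkl","rb"))
b=box(.4431,.0362,np.radians(-18.9),.075,.19,.1214-.003+.051)
print(((proj(s,b)-[215,115]+.5)*8-.5).round(0).tolist())
b[:,2]-=.02
print(((proj(s,b)-[215,115]+.5)*8-.5).round(0).tolist())
```

```text
[[639.0, 147.0], [95.0, 239.0], [47.0, 106.0], [566.0, 23.0]]
[[634.0, 194.0], [97.0, 286.0], [50.0, 153.0], [562.0, 69.0]]
```

Call:
drive_tool:
  deltas:
    - [[0, 0, 4, 0, 0, 0], [0, 0, 4, 0, 0, 0], [0, 0, 3, 0, 0, 0], [0, 0, 2, 0, 0, 0], [0, 0, 1, 0, 0, 0], [0, 0, 0, 0, 0, 0], [0, 0, 0, 0, 0, 0]]

```text
time: 15.62
position: [0.4425, 0.0369, 0.1073]
tool_rot: [0.986, -0.164, -0.0, -0.0]
ft_force: [-0.7, -0.1, -3.7]
grip_width: 0.0594
grip_force: 40.0
```

Call:
drive_tool:
  deltas:
    - [[0, 0, 0.8, 0, 0, 0], [0, 0, 0.4, 0, 0, 0], [0, 0, 0, 0, 0, 0], [0, 0, 0, 0, 0, 0]]

```text
time: 15.95
position: [0.4425, 0.0369, 0.1062]
tool_rot: [0.986, -0.164, 0.0, -0.0]
ft_force: [0.9, 0.0, -4.0]
grip_width: 0.0597
grip_force: 40.0
```

Call:
drive_tool:
  deltas:
    - [[0, 0, 0.5, 0, 0, 0], [0, 0, 0.3, 0, 0, 0], [0, 0, 0, 0, 0, 0], [0, 0, 0, 0, 0, 0]]

```text
time: 16.28
position: [0.4424, 0.0369, 0.1053]
tool_rot: [0.986, -0.164, -0.0, -0.0]
ft_force: [-0.3, 0.1, -2.8]
grip_width: 0.0593
grip_force: 40.0
```

Call:
drive_tool:
  deltas:
    - [[0, 0, 0.4, 0, 0, 0], [0, 0, 0, 0, 0, 0], [0, 0, 0, 0, 0, 0]]

```text
time: 16.53
position: [0.4425, 0.0369, 0.1049]
tool_rot: [0.986, -0.164, 0.0, -0.0]
ft_force: [-0.5, 0.7, -3.3]
grip_width: 0.0595
grip_force: 40.0
```

Call:
drive_tool:
  deltas:
    - [[3, 0.6, 0, 0, 0, 0], [5, 0, 0, 0, 0, 0], [5, 0, 0, 0, 0, 0], [5, 0, 0, 0, 0, 0], [5, 0, 0, 0, 0, 0], [4, 0, 0, 0, 0, 0], [3, 0, 0, 0, 0, 0], [0, 0, 0, 0, 0, 0]]

```text
time: 17.2
position: [0.4721, 0.0261, 0.1049]
tool_rot: [0.986, -0.165, 0.001, 0.0]
ft_force: [-1.2, -0.7, -3.2]
grip_width: 0.0594
grip_force: 39.9
```

```bash
python3 -c "
from h import *
plan(.549,-.0003,.1015,-18.9);print(sensors.get_obs()['moment'])"
```

```text
shift [81.3  0.   0.6] turn [-0.    -0.002 -0.001] pos [0.4721 0.0261 0.1049] t 17.2 w 0.0594
[ 0.04565469 -0.03931541  0.01530854]
```

Call:
drive_tool:
  deltas:
    - [[3, 0, 0, 0, 0, 0], [5, 0, 0, 0, 0, 0], [5, 0, 0, 0, 0, 0], [5, 0, 0, 0, 0, 0], [5, 0, 0, 0, 0, 0], [4, 0, 0, 0, 0, 0], [3, 0, 0, 0, 0, 0], [0, 0, 0, 0, 0, 0]]

```text
time: 17.87
position: [0.5006, 0.0163, 0.1048]
tool_rot: [0.986, -0.165, 0.001, 0.0]
ft_force: [0.3, 0.0, -2.6]
grip_width: 0.0598
grip_force: 40.0
```

Call:
drive_tool:
  deltas:
    - [[3, 0, 0, 0, 0, 0], [5, 0, 0, 0, 0, 0], [5, 0, 0, 0, 0, 0], [5, 0, 0, 0, 0, 0], [5, 0, 0, 0, 0, 0], [4, 0, 0, 0, 0, 0], [3, 0, 0, 0, 0, 0], [0, 0, 0, 0, 0, 0]]

```text
time: 18.53
position: [0.5288, 0.0065, 0.1047]
tool_rot: [0.986, -0.165, 0.001, 0.0]
ft_force: [-0.1, -0.4, -3.3]
grip_width: 0.0596
grip_force: 40.0
```

```bash
python3 -c "
from h import *
plan(.549,-.0003,.1015,-18.9);print(sensors.get_obs()['moment'])"
```

```text
shift [21.3 -0.1  0.3] turn [-0.    -0.002 -0.001] pos [0.5288 0.0065 0.1047] t 18.53 w 0.0596
[ 0.04553572  0.03446332 -0.01769138]
```

Call:
drive_tool:
  deltas:
    - [[4, 0, 0, 0, 0, 0], [5, 0, 0, 0, 0, 0], [4, 0, 0, 0, 0, 0], [3, 0, 0, 0, 0, 0], [2, 0, 0, 0, 0, 0], [1, 0, 0, 0, 0, 0], [0, 0, 0, 0, 0, 0], [0, 0, 0, 0, 0, 0]]

```text
time: 19.2
position: [0.5454, 0.0009, 0.1048]
tool_rot: [0.986, -0.164, 0.0, -0.0]
ft_force: [-0.3, -0.3, -3.0]
grip_width: 0.0597
grip_force: 40.0
```

Call:
drive_tool:
  deltas:
    - [[0.5, 0, 0, 0, 0, 0], [0.5, 0, 0, 0, 0, 0], [0.5, 0, 0, 0, 0, 0], [0.5, 0, 0, 0, 0, 0], [0, 0, 0, 0, 0, 0], [0, 0, 0, 0, 0, 0]]

```text
time: 19.7
position: [0.5473, 0.0003, 0.1049]
tool_rot: [0.986, -0.164, 0.0, -0.0]
ft_force: [-0.2, 0.2, -3.5]
grip_width: 0.0598
grip_force: 40.0
```

Run:
```python
from h import *
plan(.549,-.0003,.1015,-18.9)
s=eyes.camera("scene"); cv2.imwrite("pics/e.png",crop(s,235,145,60,72,8))
```

```text
shift [1.8 0.  0.4] turn [-0. -0. -0.] pos [5.473e-01 3.000e-04 1.049e-01] t 19.7 w 0.0598
```

View pics/e.png

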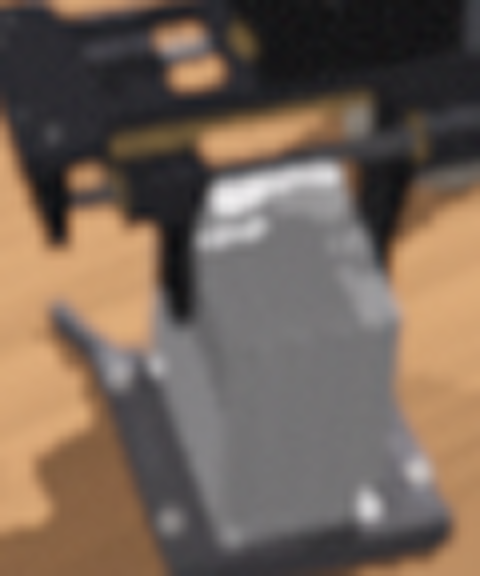

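The foot is under both lips and its front edge, from (235,540) to (400,515), is close to the stop. I'll keep going until I feel the stop.

Call:
drive_tool:
  deltas:
    - [[0.5, 0, 0, 0, 0, 0], [0.5, 0, 0, 0, 0, 0], [0.5, 0, 0, 0, 0, 0], [0.5, 0, 0, 0, 0, 0], [0, 0, 0, 0, 0, 0], [0, 0, 0, 0, 0, 0]]

```text
time: 20.25
position: [0.5492, -0.0004, 0.1049]
tool_rot: [0.986, -0.164, -0.0, -0.0]
ft_force: [0.8, -0.4, -2.7]
grip_width: 0.0599
grip_force: 40.0
```

Call:
drive_tool:
  deltas:
    - [[0.5, 0, 0, 0, 0, 0], [0.5, 0, 0, 0, 0, 0], [0.4, 0, 0, 0, 0, 0], [0, 0, 0, 0, 0, 0], [0, 0, 0, 0, 0, 0]]

```text
time: 20.67
position: [0.5504, -0.0008, 0.1049]
tool_rot: [0.986, -0.164, -0.0, -0.0]
ft_force: [-0.5, 0.4, -3.2]
grip_width: 0.0594
grip_force: 40.0
```

Call:
drive_tool:
  deltas:
    - [[0.4, 0, 0, 0, 0, 0], [0.4, 0, 0, 0, 0, 0], [0.4, 0, 0, 0, 0, 0], [0, 0, 0, 0, 0, 0], [0, 0, 0, 0, 0, 0]]

```text
time: 21.08
position: [0.551, -0.001, 0.105]
tool_rot: [0.986, -0.164, -0.001, -0.0]
ft_force: [-2.6, 0.2, -0.6]
grip_width: 0.0599
grip_force: 40.0
```

Call:
drive_tool:
  deltas:
    - [[0.4, 0, 0, 0, 0, 0], [0.4, 0, 0, 0, 0, 0], [0.4, 0, 0, 0, 0, 0], [0, 0, 0, 0, 0, 0], [0, 0, 0, 0, 0, 0]]

```text
time: 21.5
position: [0.5519, -0.0013, 0.105]
tool_rot: [0.986, -0.164, -0.001, -0.0]
ft_force: [-4.8, 2.0, 3.3]
grip_width: 0.0598
grip_force: 40.0
```

Call:
drive_tool:
  deltas:
    - [[-0.7, 0, 0, 0, 0, 0], [0, 0, 0, 0, 0, 0]]

```text
time: 21.67
position: [0.5518, -0.0012, 0.1049]
tool_rot: [0.986, -0.164, -0.0, -0.0]
ft_force: [-3.4, 2.4, 1.9]
grip_width: 0.0597
grip_force: 40.0
```

Call:
drive_tool:
  deltas:
    - [[0, 0, 0, 0, 0, 0], [0, 0, 0, 0, 0, 0], [0, 0, 0, 0, 0, 0], [0, 0, 0, 0, 0, 0], [0, 0, 10, 0, 0, 0], [0, 0, 10, 0, 0, 0], [0, 0, 5, 0, 0, 0], [0, 0, 0, 0, 0, 0]]
  gripper: 100

```text
time: 22.33
position: [0.5509, -0.0012, 0.078]
tool_rot: [0.986, -0.164, -0.002, -0.0]
ft_force: [-0.6, 0.7, 0.1]
grip_width: 0.0864
grip_force: 0.0
```

Call:
drive_tool:
  deltas:
    - [[0, 0, 0, 0, 0, 0], [0, 0, 0, 0, 0, 0], [0, 0, 0, 0, 0, 0], [0, 0, 0, 0, 0, 0], [0, 0, 0, 0, 0, 0], [0, 0, 0, 0, 0, 0], [0, 0, 0, 0, 0, 0], [0, 0, 0, 0, 0, 0]]
  gripper: 0
  squeeze: 40

```text
time: 23.0
position: [0.5524, -0.0014, 0.0802]
tool_rot: [0.986, -0.164, 0.0, 0.0]
ft_force: [0.4, -0.9, 1.5]
grip_width: 0.0592
grip_force: 40.0
```

```bash
python3 -c "
from h import *
plan(.549,-.0003,.1015,-18.9);o=sensors.get_obs();print(o['moment'],o['ft_force'])"
```

```text
shift [ -3.5   0.  -24.3] turn [-0.    -0.001 -0.   ] pos [ 0.5524 -0.0014  0.0802] t 23.0 w 0.0592
[-0.02132822  0.01321071  0.01504144] [ 0.4489995  -0.94359562  1.49238151]
```

Call:
drive_tool:
  deltas:
    - [[0, 0, -1, 0, 0, 0], [0, 0, -1, 0, 0, 0], [0, 0, -2, 0, 0, 0], [0, 0, -2, 0, 0, 0], [0, 0, -2, 0, 0, 0], [0, 0, -2, 0, 0, 0], [0, 0, -2, 0, 0, 0]]
  squeeze: 45

```text
time: 23.58
position: [0.5513, -0.0012, 0.0913]
tool_rot: [0.986, -0.164, -0.001, -0.0]
ft_force: [-0.3, -0.9, -11.0]
grip_width: 0.0596
grip_force: 45.0
```

Call:
drive_tool:
  deltas:
    - [[0, 0, -3, 0, 0, 0], [0, 0, -3, 0, 0, 0], [0, 0, -3, 0, 0, 0], [0, 0, -3, 0, 0, 0], [0, 0, -3, 0, 0, 0], [0, 0, -3, 0, 0, 0]]

```text
time: 24.08
position: [0.5517, -0.0012, 0.1103]
tool_rot: [0.986, -0.164, -0.0, -0.0]
ft_force: [-1.1, 0.1, -10.8]
grip_width: 0.0597
grip_force: 45.0
```

Call:
drive_tool:
  deltas:
    - [[0, 0, -4, 0, 0, 0], [0, 0, -4, 0, 0, 0], [0, 0, -4, 0, 0, 0], [0, 0, -4, 0, 0, 0], [0, 0, -4, 0, 0, 0], [0, 0, -4, 0, 0, 0], [0, 0, -4, 0, 0, 0], [0, 0, -4, 0, 0, 0]]

```text
time: 24.75
position: [0.5519, -0.0013, 0.1423]
tool_rot: [0.986, -0.164, -0.0, -0.0]
ft_force: [-1.4, 0.5, -10.7]
grip_width: 0.0598
grip_force: 45.0
```

Call:
drive_tool:
  deltas:
    - [[0, 0, -3, 0, 0, 0], [0, 0, -3, 0, 0, 0], [0, 0, -3, 0, 0, 0], [0, 0, -3, 0, 0, 0], [0, 0, -3, 0, 0, 0], [0, 0, -3, 0, 0, 0], [0, 0, -3, 0, 0, 0], [0, 0, -3, 0, 0, 0]]

```text
time: 25.42
position: [0.5537, -0.0017, 0.1676]
tool_rot: [0.986, -0.164, 0.002, 0.0]
ft_force: [-0.6, 0.8, -0.4]
grip_width: 0.0596
grip_force: 45.0
```

Call:
drive_tool:
  deltas:
    - [[0, 0, -4, 0, 0, 0], [0, 0, -6, 0, 0, 0], [0, 0, -10, 0, 0, 0], [0, 0, -15, 0, 0, 0], [0, 0, -25, 0, 0, 0], [0, 0, -20, 0, 0, 0], [0, 0, 0, 0, 0, 0], [0, 0, 0, 0, 0, 0]]

```text
time: 26.08
position: [0.553, -0.0015, 0.2476]
tool_rot: [0.986, -0.164, 0.002, 0.0]
ft_force: [-0.9, -0.8, -2.2]
grip_width: 0.0597
grip_force: 45.0
```

Run:
```python
from h import *
plan(.430,.322,.200,0)
s=eyes.camera("scene"); cv2.imwrite("pics/f.png",cv2.resize(s["img"][60:240,180:420,::-1],(800,600),interpolation=cv2.INTER_CUBIC))
```

```text
shift [-221.4 -266.1   43.9] turn [ 0.    -0.004 -0.33 ] pos [ 0.553  -0.0015  0.2476] t 26.08 w 0.0597
```

View pics/f.png

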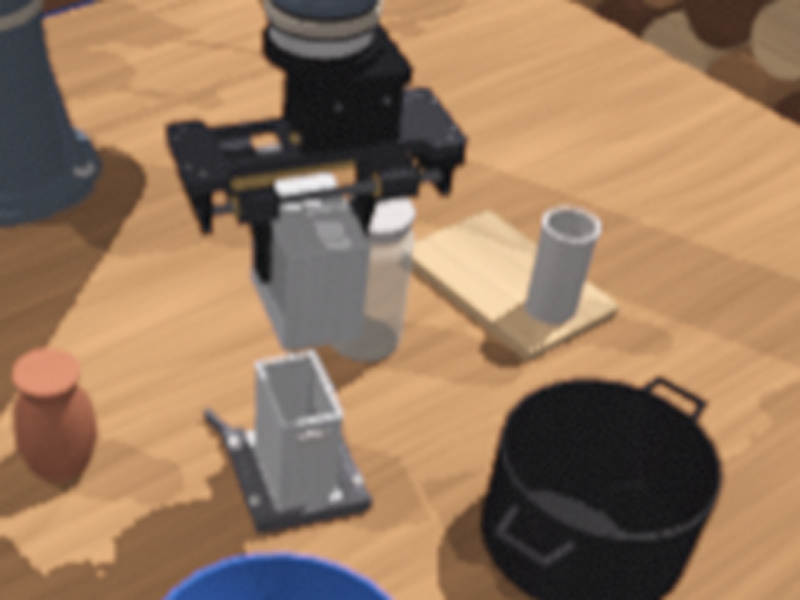

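The lid is off, the open tin sits home in the holder at (300,430), and the tumbler stands on the board at (565,265). Next I'll carry the lid over to the board.

Call:
drive_tool:
  deltas:
    - [[0, 0, 0, 0, 0, -0.11], [0, 0, 0, 0, 0, -0.11], [0, 0, 0, 0, 0, -0.11], [0, 0, 0, 0, 0, 0], [-5, -14, 0, 0, 0, 0], [-10, -27, 0, 0, 0, 0], [-13, -34, 0, 0, 0, 0], [-13, -34, 0, 0, 0, 0]]

```text
time: 26.8
position: [0.5098, 0.109, 0.2451]
tool_rot: [1.0, -0.003, -0.001, -0.0]
ft_force: [1.6, -0.2, -1.3]
grip_width: 0.0599
grip_force: 45.0
```

Call:
drive_tool:
  deltas:
    - [[-13, -34, 0, 0, 0, 0], [-13, -34, 0, 0, 0, 0], [-13, -34, 0, 0, 0, 0], [-13, -34, 0, 0, 0, 0], [-13, -34, 0, 0, 0, 0], [-10, -26, 0, 0, 0, 0], [-5, -14, 0, 0, 0, 0], [0, 0, 0, 0, 0, 0]]

```text
time: 27.47
position: [0.4283, 0.3208, 0.2453]
tool_rot: [1.0, 0.001, -0.001, -0.0]
ft_force: [-0.5, -0.1, -0.7]
grip_width: 0.0601
grip_force: 45.0
```

```bash
python3 -c "
from h import *
plan(.431,.323,.073,0)"
```

```text
shift [  3.   -2.  169.3] turn [-0.001  0.002  0.002] pos [0.4283 0.3208 0.2453] t 27.47 w 0.0601
```

Call:
drive_tool:
  deltas:
    - [[3, -2, 15, 0, 0, 0], [0, 0, 30, 0, 0, 0], [0, 0, 35, 0, 0, 0], [0, 0, 35, 0, 0, 0], [0, 0, 25, 0, 0, 0], [0, 0, 12, 0, 0, 0], [0, 0, 5, 0, 0, 0], [0, 0, 0, 0, 0, 0]]

```text
time: 28.13
position: [0.4333, 0.3188, 0.0875]
tool_rot: [1.0, -0.001, -0.002, 0.001]
ft_force: [-0.6, 1.0, -1.1]
grip_width: 0.0594
grip_force: 45.0
```

Call:
drive_tool:
  deltas:
    - [[0, 0, 3, 0, 0, 0], [0, 0, 2, 0, 0, 0], [0, 0, 2, 0, 0, 0], [0, 0, 1, 0, 0, 0], [0, 0, 0, 0, 0, 0], [0, 0, 0, 0, 0, 0]]

```text
time: 28.63
position: [0.4343, 0.3198, 0.0814]
tool_rot: [1.0, -0.0, 0.0, -0.0]
ft_force: [0.4, -0.2, -1.5]
grip_width: 0.0597
grip_force: 45.0
```

Call:
drive_tool:
  deltas:
    - [[0, 0, 1, 0, 0, 0], [0, 0, 0.5, 0, 0, 0], [0, 0, 0.5, 0, 0, 0], [0, 0, 0, 0, 0, 0], [0, 0, 0, 0, 0, 0]]

```text
time: 29.05
position: [0.4341, 0.3197, 0.0789]
tool_rot: [1.0, -0.0, -0.0, 0.0]
ft_force: [0.5, 0.3, -1.1]
grip_width: 0.0598
grip_force: 45.0
```

Call:
drive_tool:
  deltas:
    - [[0, 0, 0.5, 0, 0, 0], [0, 0, 0.5, 0, 0, 0], [0, 0, 0.5, 0, 0, 0], [0, 0, 0, 0, 0, 0], [0, 0, 0, 0, 0, 0]]

```text
time: 29.47
position: [0.4341, 0.3197, 0.0774]
tool_rot: [1.0, -0.0, -0.0, 0.0]
ft_force: [-0.5, 0.0, -1.1]
grip_width: 0.0601
grip_force: 45.0
```

Call:
drive_tool:
  deltas:
    - [[0, 0, 0.4, 0, 0, 0], [0, 0, 0.4, 0, 0, 0], [0, 0, 0, 0, 0, 0], [0, 0, 0, 0, 0, 0]]

```text
time: 29.8
position: [0.4342, 0.3197, 0.0766]
tool_rot: [1.0, -0.0, -0.0, 0.0]
ft_force: [-0.0, 0.0, -1.0]
grip_width: 0.0596
grip_force: 45.0
```

Call:
drive_tool:
  deltas:
    - [[0, 0, 0.4, 0, 0, 0], [0, 0, 0.4, 0, 0, 0], [0, 0, 0, 0, 0, 0], [0, 0, 0, 0, 0, 0]]

```text
time: 30.13
position: [0.4342, 0.3197, 0.0762]
tool_rot: [1.0, -0.0, 0.0, -0.0]
ft_force: [-1.1, -0.5, 3.5]
grip_width: 0.0601
grip_force: 45.0
```

Contact at the expected height. I'll release and rise.

Call:
drive_tool:
  deltas:
    - [[0, 0, 0, 0, 0, 0], [0, 0, 0, 0, 0, 0], [0, 0, 0, 0, 0, 0], [0, 0, 0, 0, 0, 0], [0, 0, -10, 0, 0, 0], [0, 0, -20, 0, 0, 0], [0, 0, -35, 0, 0, 0], [0, 0, -35, 0, 0, 0]]
  gripper: 100

```text
time: 30.8
position: [0.4333, 0.3192, 0.1765]
tool_rot: [1.0, -0.0, -0.001, 0.001]
ft_force: [1.4, 0.7, 0.1]
grip_width: 0.087
grip_force: 0.0
```

Call:
drive_tool:
  deltas:
    - [[0, 0, -35, 0, 0, 0], [0, 0, -35, 0, 0, 0], [0, 0, -30, 0, 0, 0], [0, 0, 0, 0, 0, 0], [0, 0, 0, 0, 0, 0], [0, 0, 0, 0, 0, 0]]

```text
time: 31.3
position: [0.4334, 0.3193, 0.2757]
tool_rot: [1.0, -0.0, -0.0, 0.0]
ft_force: [-0.2, -0.2, -0.7]
grip_width: 0.0873
grip_force: 0.0
```

Run:
```python
from h import *
s=eyes.camera("scene"); cv2.imwrite("pics/g.png",cv2.resize(s["img"][60:240,180:420,::-1],(800,600),interpolation=cv2.INTER_CUBIC))
```

```text
(no output)
```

View pics/g.png

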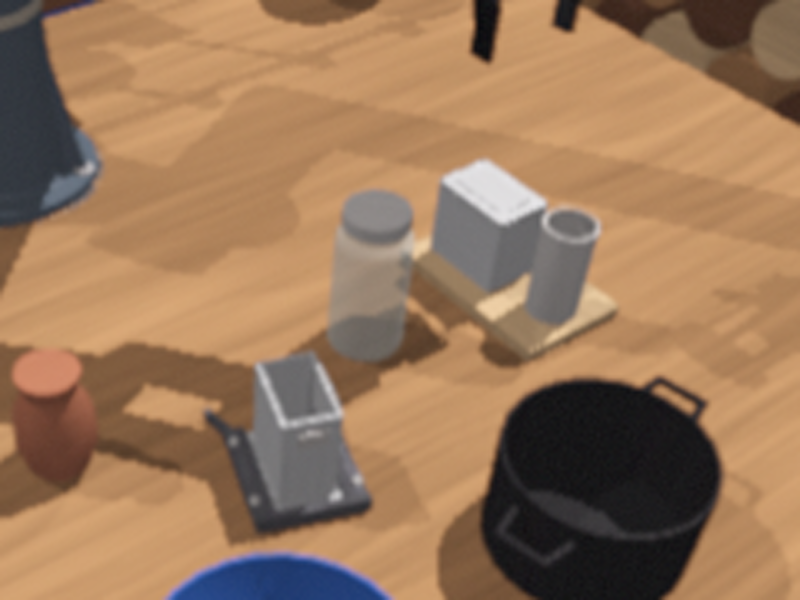

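The lid stands on the board at (490,225) next to the tumbler at (565,265). The tin is upright and home, the jar, pitcher and pot are where they were, and the gripper is clear.

```bash
python3 -c "
from rig import ticket
print(ticket.hand_in())"
```

```text
the job is handed in; nothing more can be done
None
```

Job handed in at about 31 s of the 67 s limit: the tumbler and the lid (open side down) stand on the board, the open tin is upright and home in the holder, and the last picture shows nothing else disturbed; no verdict came back.

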